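Turn the ultrasound probe end for end in its drying cradle

ROBOT

A 6-joint arm with a two-finger parallel gripper is mounted at the origin on the work surface. World frame = base frame: x ahead of the robot, y to its left, z up, the work surface at z = 0. Lengths are in mm, angles in degrees, forces in N, time in s.
With the tool pointing down it reaches from about 300 to 850 mm from the base axis. Payload 4.2 kg.
Tool frame: the origin (TCP) lies midway between the tips of the shut fingers; the grasp point (between the pads) lies 19 mm behind it (env.tcp_to_grasp is the distance from the TCP to the grasp point, in mm); z points along the fingers, x is the direction in which the jaws open and shut, and the axes are right-handed (so a half turn about z gives the same grasp; the last joint's range is limited). The gripper opens to 91 mm and grips with 3 to 60 N. Pads are 32 mm wide; open, the fingers measure 118 mm over their backs; the gripper's body (76 mm by 178 mm) begins 60 mm behind the grasp point.
Start: joints at [-66.234, 18.312, 89.639, -0, 72.044, -1.146], TCP at [242.212, -521.514, 213.976] pointing down, gripper open.
Joint ranges: [-177.97, 177.97], [-48.28, 115.42], [12.27, 149.76], [-77.06, 257.06], [2.81, 150.46], [-146.56, 146.56]. Speed limits (degrees/s): [147.25, 147.25, 180, 180, 180, 180].

INTERFACE

Orientations are given as [roll, pitch, yaw] about the fixed x, y, z axes, in that order (R = Rz(yaw) Ry(pitch) Rx(roll)).
In Python, from workcell import env gives the robot as it stands.
- The arm moves only by the tool drive_tool, never from a script. Its argument "motion" is a list of rows, each a list of 2 entries, a list of its own where there are three numbers: the shift along the world's x, y, z in m, then the turn, a rotation vector about the world's x, y, z in rad. In form: [[[dx, dy, dz], [wx, wy, wz]], ...]. A call has exactly 10 rows; each row shifts and turns the commanded pose from where the row before left it; what a row does not reach is not made up. A row lasts 1/12 s, in which the tool goes at most 41.7 mm and 7.16 degrees, less where a joint would pass 70% of its speed; a pose out of reach is approached as far as the arm can. A call is refused whole if a number of a shift passes 0.0417 or a number of a turn 0.125, either way. A call with a gripper value outside its range is refused whole. "claw" is the opening, from 0 (shut) to 1 (fully open), set as the call begins (left out, the last holds). The fingers move at their own pace and stop on an object; "force" is the grip in N (left out, the last holds). Time passes only in rows, so rows that do not move let the fingers close, or fill a call up. It gives the time, the measured TCP pose, the force and the opening at its end, in the units of the state.
- env.state(): the state, without advancing time (a new reading comes with each control period).
- env.grab_frame(name): name is "side" or "top" or "wrist"; returns the picture (384x512x3 uint8, red, green, blue); there is no depth.
- env.camera_params(name): a dict with "fov_y" (degrees; the focal length in pixels is half the picture's height over the tangent of half this angle, whatever the lens; pixels are square), "cx", "cy" (the principal point, pixels), "pose" (4x4, takes a point from camera to world coordinates). Camera axes: x right, y down, z forward; pixel columns grow to the right and rows downward; lengths in mm; the calibration is good to about 2 mm. A picture is of the moment at which its call begins: read the wrist's pose just before it. camera_params takes no time and is no camera call; for the wrist camera it gives the pose at the moment of the call.
- env.job_done(): hands the job in, once; it reports no verdict.
The state is a dict: "time_s": time; "qpos": joint angles; "qvel": joint speeds; "effort": joint torques, N m; "ee_pos": TCP position; "ee_rot": TCP orientation; "force": force on the tool from outside, world axes, zero at the start; "torque": the same for the moment, N m; "gripper_width": finger opening in mm.
Only numpy, scipy, OpenCV 4.12 (cv2) and the standard library are available. Lean on these libraries where they do the work, as an engineer would, in place of code of your own. Each camera call takes 0.05 s, during which the arm holds its last target.

TASK

One of the two cleaned ultrasound probes, the one with the orange bands, lies the wrong way round in its drying cradle: its blue scanning head should hang over the cradle's yellow drip tray. Pick it up, turn it end for end without striking the two gel bottles beside it, and set it down (do not drop it) in both saddles of the same cradle, about centred along its length, then let go. Leave the green-banded probe in the other cradle alone.

Things in the scene. Friction and masses are not known exactly. Their poses are not given: they have to be found in the camera images.
- probe: The probe to turn: straight white bar with two orange bands, no cable, 278 mm long, 26 mm wide (y), 24 mm high (z), about 220 g. Origin at the middle of its length and section, near its centre of mass; x points along it to the blue scanning head (last 35 mm, 34 mm wide); the other end is dark grey. It starts in both saddles of cradle, head away from the drip tray.
- probe_head (a point): The tip of the blue scanning head of probe, on its centre line, 139 mm from its origin along its x.
- cradle: Fixed drying cradle of probe. Origin: centre of its underside, on the table; x points along it to the yellow drip tray (x 102 to 174 mm, 22 mm high). Base 200 x 80 x 10 mm; saddles at x = -85 and 85 mm, 16 mm thick, 66 mm wide: U-notches 42 mm wide, flat floor 45 mm up, cheeks 68 mm up. Seated, the probe's centre is 57 mm up; between the saddles it is free to grasp. The other cradle is identical.
- bottles: Two gel bottles beside cradle, one rigid pair fixed to the table. Origin on the table between them, near the cradle's origin; they stand at (x, y) = (95, 100) and (-95, -100) mm in this frame. Each is a cream cup, 56 mm across, 60 mm high, holding a white bottle 44 mm across; blue nozzle tip 130 mm up. A probe turned over the cradle lower than that strikes them.
- other_probe: The other probe, of the same shape but with green bands; it already lies the right way round in the other cradle and must stay there. Origin and axes as for probe.

How it is judged:
By the outcome, as a careful person would: the job done as asked, in the order asked, and still so for the second after the job is handed in, with the robot touching nothing.
It also fails if it takes over 40 s, if anything falls off the work surface, if the arm or the gripper's body presses on something with over 40 N, if the wrist force passes 120 N, or if a joint passes its speed limit or range.

## Working session

There is one attempt and no reset: what is moved stays moved. The work goes in short steps, Python scripts to look and compute and a tool call to move; the robot and the scene stay as the last step left them, time stands still between calls to the robot, and variables do not carry over. Pictures are saved under pics/ and viewed, and the job is handed in when it is done.

Besides the shell and the picture viewer there is one more tool, called after "Call:" by a JSON object that holds its "fn" and its "kwargs", one argument or row to a line. drive_tool: Moves the arm, as the interface text tells. Its arguments: {"type":"object","properties":{"motion":{"type":"array","items":{"type":"array"}},"claw":{"type":"number"},"force":{"type":"number"}},"required":["motion"]}

```bash
ls; mkdir -p pics
python3 - <<'E'
from workcell import env
import cv2
print(env.state(), env.tcp_to_grasp)
for n in ("top","side","wrist"):
    p=env.camera_params(n); print(n,p)
    im=env.grab_frame(n); cv2.imwrite(f"pics/{n}0.png",im[:,:,::-1])
E
```

```text
pics
{'time_s': 0.0, 'qpos': array([-6.62335571e+01,  1.83507605e+01,  8.97073346e+01, -9.85829037e-04,
        7.20429420e+01, -1.14707691e+00]), 'qvel': array([-0.05694852,  0.11338792,  0.02400982,  0.00756917, -0.00874731,
       -0.09895741]), 'effort': array([-3.27291622e-03, -4.12466884e+01, -2.31973743e+01,  7.25019048e-02,
        4.55673784e-02, -1.43850089e-04]), 'ee_pos': array([ 241.99810324, -521.03296217,  213.1228133 ]), 'ee_rot': array([-1.79998914e+02,  1.01035632e-01, -6.50861745e+01]), 'force': array([-0.31050638,  0.18350037, -0.13721836]), 'torque': array([ 0.04059871, -0.01104762,  0.03318126]), 'gripper_width': 90.90614368344622} 18.8
top {'fov_y': 55.53647005675419, 'cx': 258.0799707026434, 'cy': 194.0870906143355, 'pose': array([[ 2.31571699e-02, -9.98567217e-01,  4.82416648e-02,
         4.84488280e+02],
       [-9.99719047e-01, -2.28858102e-02,  6.16985333e-03,
        -4.31952987e+01],
       [-5.05696368e-03, -4.83709875e-02, -9.98816637e-01,
         9.76958733e+02],
       [ 0.00000000e+00,  0.00000000e+00,  0.00000000e+00,
         1.00000000e+00]])}

[... 172 characters left out ...]
e+02],
       [-1.91812507e-02,  5.74785347e-01, -8.18079388e-01,
         7.69834679e+02],
       [ 1.25199654e-02, -8.18027684e-01, -5.75042571e-01,
         6.37115191e+02],
       [ 0.00000000e+00,  0.00000000e+00,  0.00000000e+00,
         1.00000000e+00]])}
wrist {'fov_y': 70.98367853801201, 'cx': 255.71282813081848, 'cy': 191.93086579293853, 'pose': array([[ 4.22012431e-01, -8.75553094e-01, -2.35185647e-01,
         3.07995247e+02],
       [-9.06588371e-01, -4.08062520e-01, -1.07622045e-01,
        -4.90210715e+02],
       [-1.74163295e-03,  2.58634413e-01, -9.65973709e-01,
         3.84861676e+02],
       [ 0.00000000e+00,  0.00000000e+00,  0.00000000e+00,
         1.00000000e+00]])}
```

View pics/top0.png

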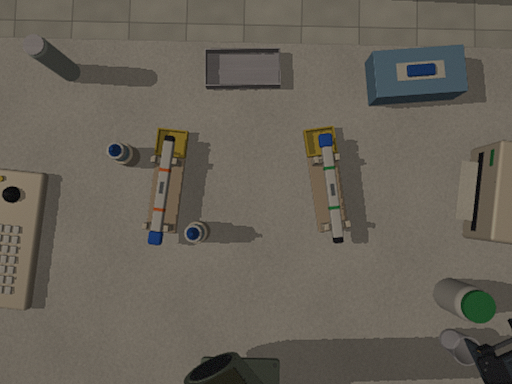

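View pics/side0.png

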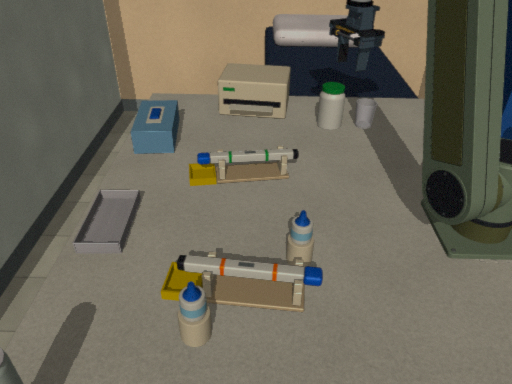

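View pics/wrist0.png

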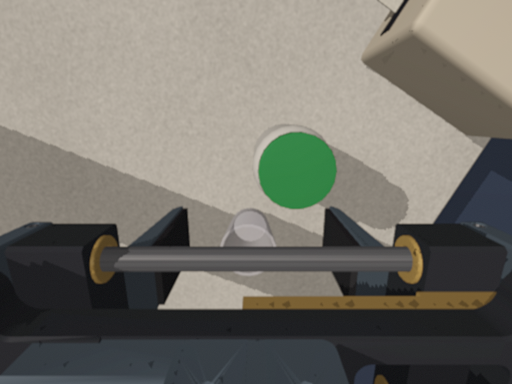

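The top view shows the orange-banded probe at about (162,190), with its blue head at (155,238) and the tray at (172,143). The bottles are at (120,152) and (196,232). Next I measure.

```bash
cat > h.py <<'E'
import numpy as np, cv2
from workcell import env
def ray(p,u,v):
    f=192/np.tan(np.radians(p["fov_y"]/2)); T=p["pose"]
    d=T[:3,:3]@np.array([(u-p["cx"])/f,(v-p["cy"])/f,1.]); return T[:3,3],d
def onz(p,u,v,z):
    o,d=ray(p,u,v); return o+d*(z-o[2])/d[2]
def proj(p,X):
    f=192/np.tan(np.radians(p["fov_y"]/2)); T=p["pose"]
    c=T[:3,:3].T@(np.array(X,float)-T[:3,3]); return c[0]/c[2]*f+p["cx"],c[1]/c[2]*f+p["cy"]
E
python3 - <<'E'
from h import *
im=cv2.imread("pics/top0.png"); c=im[115:265,95:225]
cv2.imwrite("pics/topcrop0.png",cv2.resize(c,None,fx=4,fy=4,interpolation=cv2.INTER_CUBIC))
im=cv2.imread("pics/side0.png"); c=im[230:360,150:345]
cv2.imwrite("pics/sidecrop0.png",cv2.resize(c,None,fx=4,fy=4,interpolation=cv2.INTER_CUBIC))
im=cv2.imread("pics/top0.png")
hsv=cv2.cvtColor(im,cv2.COLOR_BGR2HSV)
P=env.camera_params("top")
for n,lo,hi,z in (("blue",(100,120,60),(125,255,255),69),("orange",(3,110,80),(18,255,255),69),("yellow",(20,150,80),(32,255,255),22)):
    m=cv2.inRange(hsv,lo,hi); k,l,s,ce=cv2.connectedComponentsWithStats(m)
    for i in range(1,k):
        if s[i,4]>5 and s[i,0]<260 and s[i,0]>90 and 120<s[i,1]<260: print(n,s[i],ce[i].round(1),onz(P,*ce[i],z).round(1))
E
```

```text
blue [109 145   5  11  35] [110.9 149.7] [631.4 334.8  69. ]
blue [187 228   6  12  53] [189.6 233. ] [427.7 130.1  69. ]
blue [148 231  13  14 153] [154.1 237.5] [414.6 217.9  69. ]
orange [158 168  11   4  30] [163.3 169.5] [584.6 201.1  69. ]
orange [153 207  11   5  35] [157.7 209. ] [485.4 211.7  69. ]
yellow [155 128  33  29 459] [173.  140.9] [666.1 190.7  22. ]
```

View pics/topcrop0.png

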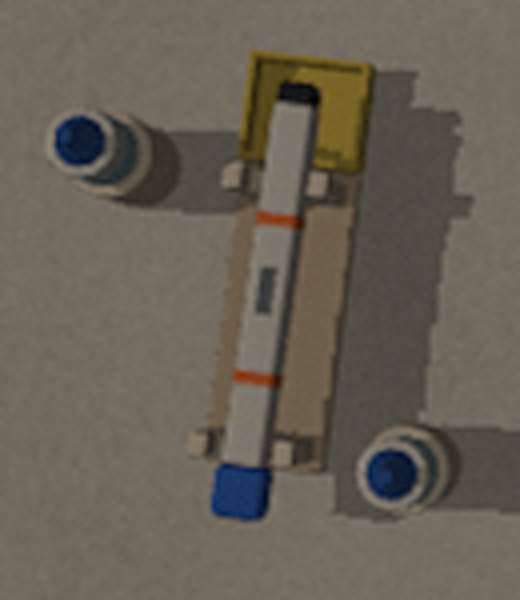

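View pics/sidecrop0.png

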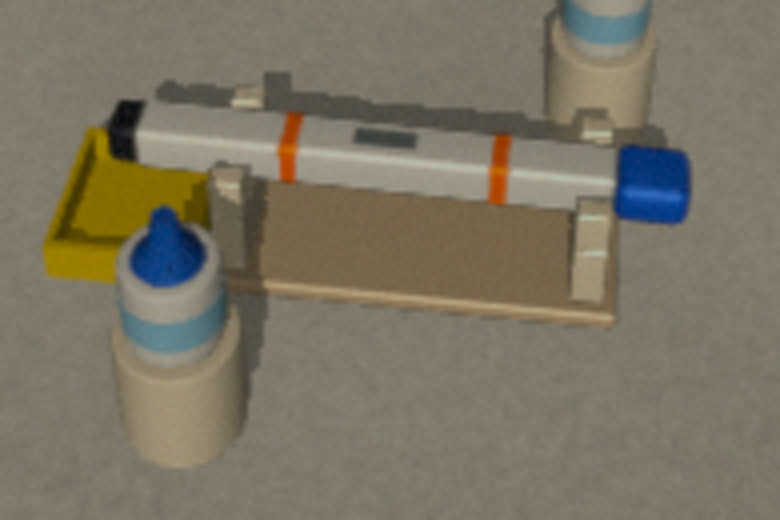

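Run:
```python
from h import *
P=env.camera_params("top")
g=lambda a,b,z:onz(P,a/4+95-.375,b/4+115-.375,z)
head=g(239,519,69); tail=g(301,84,69); print("head",head,"tail",tail,np.linalg.norm(head-tail),(head+tail)/2)
d=head-tail; print("probe x yaw",np.degrees(np.arctan2(d[1],d[0])))
ch=[g(233,175,68),g(318,182,68),g(201,441,68),g(286,449,68)]
for c in ch: print(c.round(1))
f=(ch[0]+ch[1])/2;b=(ch[2]+ch[3])/2;d=f-b
print("cradle c",(f+b)/2,np.linalg.norm(d),"yaw",np.degrees(np.arctan2(d[1],d[0])))
# side view cross-check
S=env.camera_params("side")
s=lambda a,b,z:onz(S,a/4+150-.375,b/4+230-.375,z)
for n,a,b in (("cheekFar+x near",228,172),("farside+x",248,96),("near -x",592,208),("far -x",596,126)): print(n,s(a,b,68).round(1))
print("orange mids top z69", s(291,116,69), s(502,138,69))
# tray corners side/top z22
for a,b in ((252,52),(372,67),(360,172),(241,160)): print(g(a,b,22).round(1))
for a,b in ((78,135),(391,472)): print("nozzle",g(a,b,130).round(1))
```

```text
head [397.62713684 216.63595312  69.        ] tail [670.45226641 187.64755224  69.        ] 274.3608549131903 [534.03970163 202.14175268  69.        ]
probe x yaw 173.93492578057393
[612.1 228.6  68. ]
[608.9 175.1  68. ]
[445.2 242.4  68. ]
[441.5 189.3  68. ]
cradle c [526.92437346 208.8302202   68.        ] 167.71257850864893 yaw -4.779686451542007
cheekFar+x near [612.6 225.6  68. ]
farside+x [608.6 174.8  68. ]
near -x [444.8 242.6  68. ]
far -x [439.4 190.   68. ]
orange mids top z69 [586.30501343 188.93910162  69.        ] [484.87672395 200.49940904  69.        ]
[700.7 232.8  22. ]
[692.5 153.   22. ]
[622.4 158.6  22. ]
[628.6 237.5  22. ]
nozzle [624.9 301.9 130. ]
nozzle [432.6 112.1 130. ]
```

Run:
```python
from h import *
P=env.camera_params("top"); im=cv2.imread("pics/top0.png").astype(int)
hsv=cv2.cvtColor(im.astype(np.uint8),cv2.COLOR_BGR2HSV)
for r in (157,159,160,161,175,195,225,226,227): print(r,[tuple(im[r,c]) [1] for c in range(140,182)])
# blue tip rows & dark tail
m=cv2.inRange(hsv,(100,120,40),(125,255,255)); print("blue rows",[(r,np.where(m[r,140:175])[0]+140) for r in (233,238,243,244,245)])
print("dark col");
for r in range(131,142): print(r,[im[r,c].sum()//3 for c in range(158,180)])
```

```text
157 [np.int64(68), np.int64(76), np.int64(78), np.int64(77), np.int64(74), np.int64(75), np.int64(78), np.int64(80), np.int64(74), np.int64(73), np.int64(87), np.int64(116), np.int64(120), np.int64(117), np.int64(109), np.int64(76), np.int64(41), np.int64(61), np.int64(74), np.int64(69), np.int64(65), np.int64(102), np.int64(124), np.int64(122), np.int64(118), np.int64(119), np.int64(117), np.int64(118), np.int64(119), np.int64(111), np.int64(87), np.int64(56), np.int64(55), np.int64(66), np.int64(62), np.int64(53), np.int64(49), np.int64(51), np.int64(54), np.int64(52), np.int64(55), np.int64(59)]
159 [np.int64(76), np.int64(80), np.int64(76), np.int64(79), np.int64(78), np.int64(79), np.int64(75), np.int64(76), np.int64(76), np.int64(72), np.int64(93), np.int64(121), np.int64(118), np.int64(119), np.int64(107), np.int64(61), np.int64(47), np.int64(63), np.int64(80), np.int64(80), np.int64(97), np.int64(120), np.int64(122), np.int64(119), np.int64(118), np.int64(117), np.int64(116), np.int64(118), np.int64(121), np.int64(109), np.int64(73), np.int64(54), np.int64(98), np.int64(127),
[... 7478 characters left out ...]
, np.int64(62), np.int64(92), np.int64(87), np.int64(88), np.int64(84)]
140 [np.int64(32), np.int64(54), np.int64(67), np.int64(60), np.int64(62), np.int64(69), np.int64(77), np.int64(78), np.int64(72), np.int64(53), np.int64(48), np.int64(33), np.int64(28), np.int64(19), np.int64(18), np.int64(5), np.int64(17), np.int64(67), np.int64(90), np.int64(87), np.int64(83), np.int64(85)]
141 [np.int64(35), np.int64(53), np.int64(63), np.int64(59), np.int64(56), np.int64(91), np.int64(121), np.int64(121), np.int64(118), np.int64(102), np.int64(96), np.int64(90), np.int64(86), np.int64(79), np.int64(62), np.int64(22), np.int64(39), np.int64(72), np.int64(88), np.int64(87), np.int64(87), np.int64(87)]
```

Run:
```python
from h import *
P=env.camera_params("top"); im=cv2.imread("pics/top0.png").astype(int)
print([im[226,c][1] for c in range(128,150)]);print([im[224,c][1] for c in range(128,150)])
print("center line",[onz(P,c,r,69).round(1)[:2] for c,r in ((164.7,160),(162.7,175),(159.7,195),(154.9,226.5))])
print("ends",onz(P,168.3,135.4,69),onz(P,152.7,243.8,69))
print("cheeks +x",onz(P,149.8,159.5,68),onz(P,176.5,159.5,68))
for c0,c1 in((150,154),(172,176),(163,167),(141,145)):
    r=range(150,168) if c0 in(150,172) else range(218,236)
    print(c0,r[0],[int(im[q,c0:c1+1,1].mean()) for q in r])
```

```text
[np.int64(107), np.int64(110), np.int64(107), np.int64(108), np.int64(106), np.int64(111), np.int64(108), np.int64(109), np.int64(109), np.int64(108), np.int64(109), np.int64(109), np.int64(108), np.int64(113), np.int64(118), np.int64(119), np.int64(116), np.int64(111), np.int64(85), np.int64(42), np.int64(53), np.int64(71)]
[np.int64(108), np.int64(112), np.int64(111), np.int64(113), np.int64(111), np.int64(107), np.int64(110), np.int64(109), np.int64(109), np.int64(110), np.int64(112), np.int64(112), np.int64(107), np.int64(105), np.int64(117), np.int64(123), np.int64(119), np.int64(123), np.int64(101), np.int64(45), np.int64(46), np.int64(70)]
center line [array([608.5, 198.5]), array([570.7, 202.2]), array([520.4, 207.9]), array([441.8, 217. ])]
ends [670.9354334  191.63357579  69.        ] [398.94636917 220.84742336  69.        ]
cheeks +x [609.08508362 236.25049731  68.        ] [610.59055936 169.14781307  68.        ]
150 150 [75, 76, 75, 76, 71, 81, 104, 109, 109, 111, 116, 98, 64, 75, 74, 73, 73, 72]
172 150 [81, 76, 64, 63, 69, 81, 71, 57, 96, 114, 110, 108, 111, 98, 61, 50, 69, 94]
163 218 [83, 84, 86, 90, 86, 63, 51, 85, 116, 113, 112, 112, 115, 95, 85, 108, 105, 105]
141 218 [108, 107, 109, 106, 98, 104, 117, 115, 115, 115, 106, 99, 109, 107, 106, 105, 107, 106]
```

Run:
```python
from h import *
P=env.camera_params("top")
ch=[onz(P,*q,68) for q in ((152.2,158.4),(174.05,160.5),(143.7,225.8),(165.15,228.2))]
for c in ch: print(c.round(1))
f=(ch[0]+ch[1])/2;b=(ch[2]+ch[3])/2;d=f-b;c=(f+b)/2
print("cradle c",c,np.linalg.norm(d),"yaw",np.degrees(np.arctan2(d[1],d[0])))
A=np.array([[608.5,198.5],[570.7,202.2],[520.4,207.9],[441.8,217.]])
k=np.polyfit(A[:,0],A[:,1],1); print("probe dir yaw",np.degrees(np.arctan(k[0])), "y at 535",np.polyval(k,535), "y at cradle",np.polyval(k,c[0]))
```

```text
[612.  230.3  68. ]
[607.9 175.2  68. ]
[442.9 245.2  68. ]
[438.2 191.6  68. ]
cradle c [525.23571206 210.58103201  68.        ] 170.17412070689818 yaw -5.268335194693015
probe dir yaw -6.375734833543606 y at 535 206.43910870493372 y at cradle 207.53016200794485
```

Call:
{"fn": "drive_tool", "kwargs": {
  "motion": [
    [[0.008, 0.02, 0.002], [0, 0, -0.018]],
    [[0.008, 0.02, 0.002], [0, 0, -0.018]],
    [[0.008, 0.02, 0.002], [0, 0, -0.018]],
    [[0.008, 0.02, 0.002], [0, 0, -0.018]],
    [[0.008, 0.02, 0.002], [0, 0, -0.018]],
    [[0.008, 0.02, 0.002], [0, 0, -0.018]],
    [[0.008, 0.02, 0.002], [0, 0, -0.018]],
    [[0.008, 0.02, 0.002], [0, 0, -0.018]],
    [[0.008, 0.02, 0.002], [0, 0, -0.018]],
    [[0.008, 0.02, 0.002], [0, 0, -0.018]]
  ],
  "claw": 1,
  "force": 30
}}

```text
time_s: 0.98
ee_pos: [322.3, -320.3, 233.8]
ee_rot: [180.0, 0.0, -75.5]
force: [0.1, -0.1, -0.3]
gripper_width: 91.3
```

Call:
{"fn": "drive_tool", "kwargs": {
  "motion": [
    [[0.012, 0.03, 0], [0, 0, -0.018]],
    [[0.012, 0.03, 0], [0, 0, -0.018]],
    [[0.012, 0.03, 0], [0, 0, -0.018]],
    [[0.012, 0.03, 0], [0, 0, -0.018]],
    [[0.012, 0.03, 0], [0, 0, -0.018]],
    [[0.012, 0.03, 0], [0, 0, -0.018]],
    [[0.012, 0.03, 0], [0, 0, -0.018]],
    [[0.012, 0.03, 0], [0, 0, -0.018]],
    [[0.012, 0.03, 0], [0, 0, -0.018]],
    [[0.012, 0.03, 0], [0, 0, -0.018]]
  ]
}}

```text
time_s: 1.82
ee_pos: [442.3, -19.9, 233.9]
ee_rot: [180.0, -0.0, -85.8]
force: [0.2, -0.3, -0.6]
gripper_width: 91.1
```

Call:
{"fn": "drive_tool", "kwargs": {
  "motion": [
    [[0.012, 0.03, 0], [0, 0, -0.018]],
    [[0.012, 0.03, 0], [0, 0, -0.018]],
    [[0.012, 0.03, 0], [0, 0, -0.018]],
    [[0.012, 0.03, 0], [0, 0, -0.018]],
    [[0.012, 0.03, 0], [0, 0, -0.018]],
    [[0.01, 0.025, 0], [0, 0, -0.018]],
    [[0.01, 0.025, 0], [0, 0, -0.018]],
    [[0.008, 0.018, 0], [0, 0, -0.018]],
    [[0.005, 0.01, 0], [0, 0, -0.018]],
    [[0, 0, 0], [0, 0, -0.018]]
  ]
}}

```text
time_s: 2.65
ee_pos: [535.8, 208.5, 233.1]
ee_rot: [180.0, 0.0, -96.0]
force: [0.0, -0.0, -0.6]
gripper_width: 90.9
```

Run:
```python
from h import *
s=env.state(); print(s["time_s"],s["ee_pos"],s["ee_rot"],s["qpos"],s["force"])
P=env.camera_params("wrist"); im=env.grab_frame("wrist"); cv2.imwrite("pics/wrist1.png",im[:,:,::-1]); 
np.save("w1.npy",P["pose"])
for X in ((535,206.4,69),(397,221,69),(673,191.5,69)): print(proj(P,X))
```

```text
2.65 [535.81898117 208.51039521 233.14020371] [ 1.79968282e+02  1.70825173e-02 -9.59579579e+01] [2.00999997e+01 1.76805164e+01 8.77647039e+01 3.03731356e-02
 7.45757717e+01 1.16049869e+02] [ 0.01732544 -0.0219515  -0.60426762]
(np.float64(257.7944420041264), np.float64(179.1610459862482))
(np.float64(257.37028392123557), np.float64(275.5322744320895))
(np.float64(258.579450148797), np.float64(60.1983052688021))
```

View pics/wrist1.png

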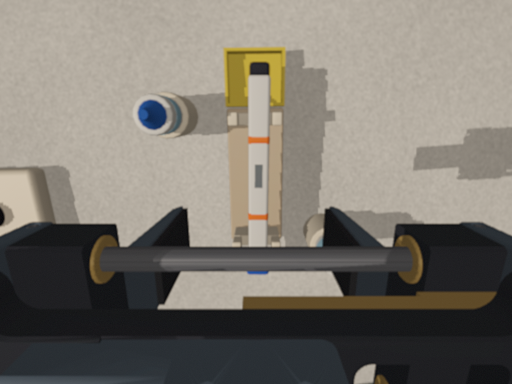

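Run:
```python
from h import *
s=env.state(); print(s["ee_pos"],s["ee_rot"])
P=env.camera_params("wrist"); P["pose"]=np.load("w1.npy"); im=cv2.imread("pics/wrist1.png")
hsv=cv2.cvtColor(im,cv2.COLOR_BGR2HSV)
m=cv2.inRange(hsv,(3,110,80),(14,255,255)); k,l,st,ce=cv2.connectedComponentsWithStats(m)
for i in range(1,k):
    if st[i,4]>20: print(st[i],ce[i],onz(P,*ce[i],69).round(1))
m=cv2.inRange(hsv,(0,0,0),(180,255,60)); print([ (r,np.where(m[r,235:285])[0]+235) for r in (61,62,63,64,66,68,72,74,76)])
m=cv2.inRange(hsv,(0,0,170),(180,40,255))
for r in (82,100,120,160,190,230):
    q=np.where(m[r,240:276])[0]+240; print(r,q.min(),q.max(),onz(P,(q.min()+q.max())/2,r,69).round(1))
for c in ((228,113),(239,113),(271,112),(282,112)): print(onz(P,*c,68).round(1))
for r in(112,116,119): print(r,im[r,222:290,1])
```

```text
[535.12778771 207.09564453 233.22674979] [ 1.79933891e+02 -5.22780963e-02 -9.60347291e+01]
[248 137  22   7 136] [258.5        139.60294118] [584.3 200.5  69. ]
[248 214  20   6 104] [257.51923077 216.83653846] [484.3 211.9  69. ]
[(61, array([], dtype=int64)), (62, array([], dtype=int64)), (63, array([253, 254, 255, 256, 257, 258, 259, 260, 261, 262, 263, 264, 265,
       266])), (64, array([251, 252, 253, 254, 255, 256, 257, 258, 259, 260, 261, 262, 263,
       264, 265, 266, 267])), (66, array([251, 252, 253, 254, 255, 256, 257, 258, 259, 260, 261, 262, 263,
       264, 265, 266, 267, 268])), (68, array([251, 252, 253, 254, 255, 256, 257, 258, 259, 260, 261, 262, 263,
       264, 265, 266, 267, 268])), (72, array([251, 252, 253, 254, 255, 256, 257, 258, 259, 260, 261, 262, 263,
       264, 265, 266, 267, 268])), (74, array([], dtype=int64)), (76, array([], dtype=int64))]
82 249 267 [650.  194.5  69. ]
100 249 267 [630.2 196.5  69. ]
120 248 267 [607.5 199.4  69. ]
160 248 266 [559.5 204.9  69. ]
190 248 266 [520.9 208.9  69. ]
230 249 265 [465.7 214.5  69. ]
[619.3 233.8  68. ]
[6
[... 200 characters left out ...]
189 189
 189 188 187 188 187 186 186 186 184 171 149 128 123 126 145 162 165 162
 161 161 161 161 157 140 120 117 129 133 131 129 128 128]
116 [135 135 134 132 126 141 168 179 181 185 186 185 185 181 159 123 119 137
 144 145 144 144 144 143 143 147 170 191 195 193 191 190 190 190 189 189
 189 188 187 187 187 187 186 186 183 170 147 131 130 133 165 188 190 188
 186 185 184 184 179 157 124 118 128 132 131 131 132 133]
119 [131 132 133 133 130 151 180 188 187 185 185 184 184 180 160 126 118 136
 142 143 142 143 142 142 141 146 169 191 195 193 191 190 190 189 189 189
 188 188 187 188 187 187 186 186 183 169 146 130 128 133 165 187 189 187
 185 183 183 183 177 155 123 121 130 133 132 132 131 132]
```

Call:
{"fn": "drive_tool", "kwargs": {
  "motion": [
    [[0, 0, -0.02], [0, 0, -0.005]],
    [[0, 0, -0.025], [0, 0, 0]],
    [[0, 0, -0.025], [0, 0, 0]],
    [[0, 0, -0.025], [0, 0, 0]],
    [[0, 0, -0.025], [0, 0, 0]],
    [[0, 0, -0.025], [0, 0, 0]],
    [[0, 0, -0.02], [0, 0, 0]],
    [[0, 0, -0.015], [0, 0, 0]],
    [[0, 0, -0.01], [0, 0, 0]],
    [[0, 0, -0.005], [0, 0, 0]]
  ]
}}

```text
time_s: 3.53
ee_pos: [534.2, 205.3, 37.8]
ee_rot: [179.9, -0.1, -96.4]
force: [0.2, -0.9, -0.4]
gripper_width: 91.3
```

Call:
{"fn": "drive_tool", "kwargs": {
  "motion": [
    [[0, 0, 0], [0, 0, 0]],
    [[0, 0, 0], [0, 0, 0]],
    [[0, 0, 0], [0, 0, 0]],
    [[0, 0, 0], [0, 0, 0]],
    [[0, 0, 0], [0, 0, 0]],
    [[0, 0, 0], [0, 0, 0]],
    [[0, 0, 0], [0, 0, 0]],
    [[0, 0, 0], [0, 0, 0]],
    [[0, 0, 0], [0, 0, 0]],
    [[0, 0, 0], [0, 0, 0]]
  ],
  "claw": 0,
  "force": 30
}}

```text
time_s: 4.37
ee_pos: [535.2, 206.5, 39.0]
ee_rot: [180.0, -0.0, -96.3]
force: [-0.3, -0.2, 0.5]
gripper_width: 27.9
```

Run:
```python
from h import *
s=env.state(); print(s["time_s"],s["ee_pos"],s["ee_rot"],s["force"],s["gripper_width"])
im=env.grab_frame("side"); cv2.imwrite("pics/side2.png",cv2.resize(im[180:360,130:370,::-1],None,fx=3,fy=3))
```

```text
4.3667 [535.19381507 206.49015439  38.97036146] [ 1.79998471e+02 -8.02424051e-03 -9.63126415e+01] [-0.26826118 -0.23064408  0.50403924] 27.85474812810256
```

View pics/side2.png

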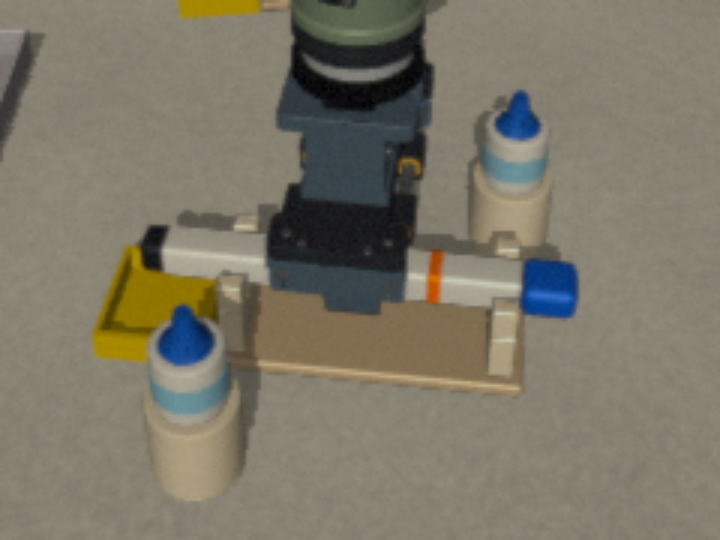

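The side view shows the fingers around the middle of the probe, and the measured opening is 27.9 mm. I'll hold briefly, then lift.

Call:
{"fn": "drive_tool", "kwargs": {
  "motion": [
    [[0, 0, 0], [0, 0, 0]],
    [[0, 0, 0], [0, 0, 0]],
    [[0, 0, 0], [0, 0, 0]],
    [[0, 0, 0.002], [0, 0, 0]],
    [[0, 0, 0.003], [0, 0, 0]],
    [[0, 0, 0.005], [0, 0, 0]],
    [[0, 0, 0.008], [0, 0, 0]],
    [[0, 0, 0.01], [0, 0, 0]],
    [[0, 0, 0.012], [0, 0, 0]],
    [[0, 0, 0.01], [0, 0, 0]]
  ]
}}

```text
time_s: 5.25
ee_pos: [535.7, 206.7, 90.7]
ee_rot: [-179.9, 0.0, -96.3]
force: [0.1, 0.7, -2.0]
gripper_width: 26.1
```

Call:
{"fn": "drive_tool", "kwargs": {
  "motion": [
    [[0, 0, 0.012], [0, 0, 0]],
    [[0, 0, 0.012], [0, 0, 0]],
    [[0, 0, 0.012], [0, 0, 0]],
    [[0, 0, 0.012], [0, 0, 0]],
    [[0, 0, 0.012], [0, 0, 0]],
    [[0, 0, 0.012], [0, 0, 0]],
    [[0, 0, 0.012], [0, 0, 0]],
    [[0, 0, 0.01], [0, 0, 0]],
    [[0, 0, 0.006], [0, 0, 0]],
    [[0, 0, 0], [0, 0, 0]]
  ]
}}

```text
time_s: 6.08
ee_pos: [536.0, 206.8, 190.9]
ee_rot: [-179.8, 0.1, -96.3]
force: [0.6, -0.3, -1.7]
gripper_width: 25.7
```

Run:
```python
from h import *
s=env.state(); print(s["time_s"],s["ee_pos"],s["ee_rot"],s["force"],s["torque"],s["gripper_width"])
im=env.grab_frame("side"); cv2.imwrite("pics/side3.png",cv2.resize(im[120:360,130:370,::-1],None,fx=2.5,fy=2.5))
```

```text
6.0833 [535.98194296 206.76881555 190.91192645] [-1.79822874e+02  8.13510608e-02 -9.63147933e+01] [ 0.61778266 -0.28541053 -1.68157851] [ 0.03524267 -0.02880338 -0.04937213] 25.684705135218454
```

View pics/side3.png

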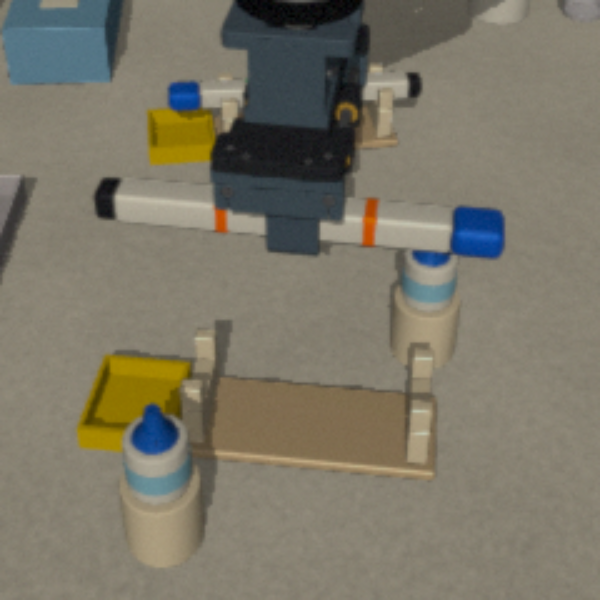

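Lifted and clear of the bottles: the nozzle tips are at 130 mm, and the underside of the probe is near 195 mm. Now the turn.

Call:
{"fn": "drive_tool", "kwargs": {
  "motion": [
    [[0, 0, 0], [0, 0, 0.04]],
    [[0, 0, 0], [0, 0, 0.06]],
    [[0, 0, 0], [0, 0, 0.08]],
    [[0, 0, 0], [0, 0, 0.09]],
    [[0, 0, 0], [0, 0, 0.09]],
    [[0, 0, 0], [0, 0, 0.09]],
    [[0, 0, 0], [0, 0, 0.09]],
    [[0, 0, 0], [0, 0, 0.09]],
    [[0, 0, 0], [0, 0, 0.09]],
    [[0, 0, 0], [0, 0, 0.09]]
  ]
}}

```text
time_s: 6.97
ee_pos: [534.6, 206.3, 187.9]
ee_rot: [179.9, 0.0, -49.7]
force: [0.4, 0.5, -2.7]
gripper_width: 25.8
```

Call:
{"fn": "drive_tool", "kwargs": {
  "motion": [
    [[0, 0, 0], [0, 0, 0.09]],
    [[0, 0, 0], [0, 0, 0.09]],
    [[0, 0, 0], [0, 0, 0.09]],
    [[0, 0, 0], [0, 0, 0.09]],
    [[0, 0, 0], [0, 0, 0.09]],
    [[0, 0, 0], [0, 0, 0.09]],
    [[0, 0, 0], [0, 0, 0.09]],
    [[0, 0, 0], [0, 0, 0.09]],
    [[0, 0, 0], [0, 0, 0.09]],
    [[0, 0, 0], [0, 0, 0.09]]
  ]
}}

```text
time_s: 7.8
ee_pos: [534.6, 206.3, 187.9]
ee_rot: [180.0, 0.1, 1.9]
force: [-1.1, -0.1, -2.7]
gripper_width: 25.9
```

Call:
{"fn": "drive_tool", "kwargs": {
  "motion": [
    [[0, 0, 0], [0, 0, 0.09]],
    [[0, 0, 0], [0, 0, 0.09]],
    [[0, 0, 0], [0, 0, 0.09]],
    [[0, 0, 0], [0, 0, 0.09]],
    [[0, 0, 0], [0, 0, 0.09]],
    [[0, 0, 0], [0, 0, 0.09]],
    [[0, 0, 0], [0, 0, 0.09]],
    [[0, 0, 0], [0, 0, 0.09]],
    [[0, 0, 0], [0, 0, 0.09]],
    [[0, 0, 0], [0, 0, 0.09]]
  ]
}}

```text
time_s: 8.63
ee_pos: [534.6, 206.3, 187.9]
ee_rot: [-179.9, 0.1, 53.5]
force: [0.0, -0.2, -1.9]
gripper_width: 26.0
```

Call:
{"fn": "drive_tool", "kwargs": {
  "motion": [
    [[0, 0, 0], [0, 0, 0.09]],
    [[0, 0, 0], [0, 0, 0.09]],
    [[0, 0, 0], [0, 0, 0.09]],
    [[0, 0, 0], [0, 0, 0.09]],
    [[0, 0, 0], [0, 0, 0.07]],
    [[0, 0, 0], [0, 0, 0.05]],
    [[0, 0, 0], [0, 0, 0.04]],
    [[0, 0, 0], [0, 0, 0.02]],
    [[0, 0, 0], [0, 0, 0.009]],
    [[0, 0, 0], [0, 0, 0]]
  ]
}}

```text
time_s: 9.47
ee_pos: [534.9, 206.4, 188.5]
ee_rot: [-179.9, 0.0, 84.7]
force: [0.2, 0.6, -2.1]
gripper_width: 25.6
```

Call:
{"fn": "drive_tool", "kwargs": {
  "motion": [
    [[-0.002, 0.001, 0], [0, 0, 0]],
    [[-0.002, 0.001, 0], [0, 0, 0]],
    [[-0.002, 0.001, 0], [0, 0, 0]],
    [[-0.002, 0.001, 0], [0, 0, 0]],
    [[-0.002, 0, 0], [0, 0, 0]],
    [[0, 0, 0], [0, 0, 0]],
    [[0, 0, 0], [0, 0, 0]],
    [[0, 0, 0], [0, 0, 0]],
    [[0, 0, 0], [0, 0, 0]],
    [[0, 0, 0], [0, 0, 0]]
  ]
}}

```text
time_s: 10.3
ee_pos: [525.3, 210.5, 189.0]
ee_rot: [180.0, -0.0, 84.7]
force: [-0.7, 0.8, -2.5]
gripper_width: 25.8
```

Run:
```python
from h import *
s=env.state(); print(s["time_s"],s["ee_pos"],s["ee_rot"],s["force"],s["torque"],s["gripper_width"],s["qpos"])
im=env.grab_frame("side"); cv2.imwrite("pics/side4f.png",im[:,:,::-1]);cv2.imwrite("pics/side4.png",cv2.resize(im[120:360,130:370,::-1],None,fx=2.5,fy=2.5))
im=env.grab_frame("top"); cv2.imwrite("pics/top4f.png",im[:,:,::-1]);cv2.imwrite("pics/top4.png",cv2.resize(im[90:280,80:230,::-1],None,fx=3,fy=3))
im=env.grab_frame("wrist"); cv2.imwrite("pics/wrist4.png",im[:,:,::-1]); np.save("w4.npy",env.camera_params("wrist")["pose"])
```

```text
10.3 [525.30196956 210.47105586 188.9845174 ] [ 1.79994480e+02 -5.87406185e-03  8.46787548e+01] [-0.70345168  0.76246129 -2.48824088] [ 0.09910253 -0.13534935 -0.01456365] 25.786211764395528 [ 2.06682120e+01  1.84544583e+01  9.31579874e+01  3.07752940e-03
  6.83800182e+01 -6.40116762e+01]
```

View pics/side4.png

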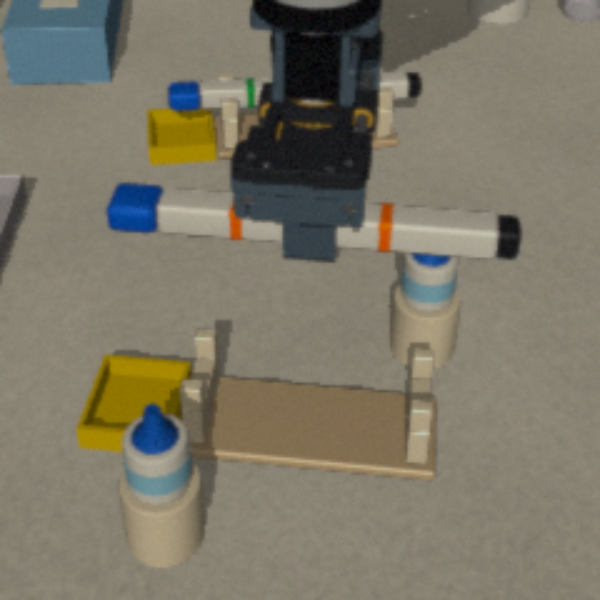

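View pics/top4.png

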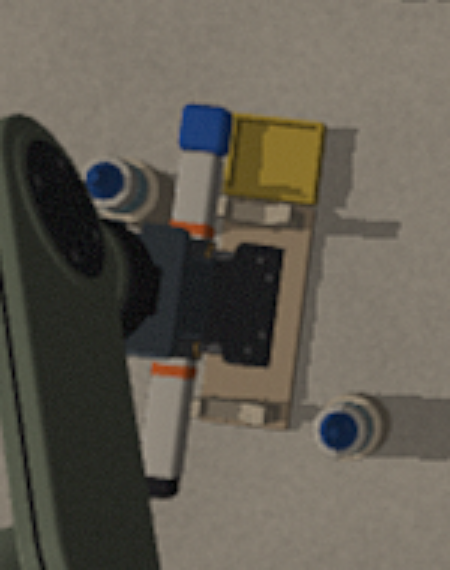

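View pics/wrist4.png

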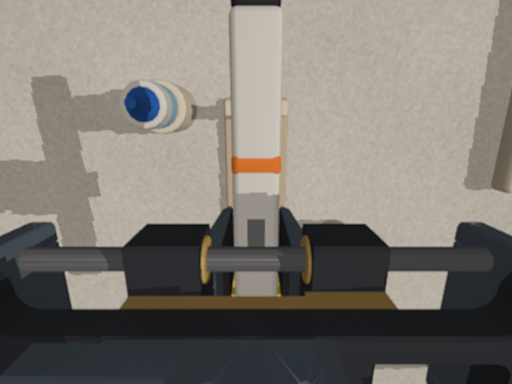

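The head now points to the tray side. The wrist view shows the probe (cols 232–281) centred over the -x saddle (cols 225–288, row 105). I'll check tilt and alignment in numbers.

Run:
```python
from h import *
S=env.camera_params("side"); im=cv2.imread("pics/side4f.png"); hsv=cv2.cvtColor(im,cv2.COLOR_BGR2HSV)
m=cv2.inRange(hsv,(3,130,80),(14,255,255)); k,l,st,ce=cv2.connectedComponentsWithStats(m)
c,s=np.cos(np.radians(-5.3)),np.sin(np.radians(-5.3))
def pt(x,y,z): return (525.4+x*c-y*s, 210.5+x*s+y*c, z)
for i in range(1,k):
    if st[i,4]>8: print("band",st[i],ce[i])
m=cv2.inRange(hsv,(105,150,40),(125,255,255)); k,l,st,ce=cv2.connectedComponentsWithStats(m)
for i in range(1,k):
    if st[i,4]>60: print("blue",st[i],ce[i])
zc=189+18.8
# level prediction: top near edge & bottom near edge
for x in (139,104,50,-50,-120,-139): print(x,"topfar",np.round(proj(S,pt(x,-13,zc+12)),1),"topnear",np.round(proj(S,pt(x,13,zc+12)),1),"botnear",np.round(proj(S,pt(x,13,zc-12)),1))
g=im[:,:,1].astype(int)
for col in (200,215,292,310,325): print(col,[(r,g[r,col]) for r in range(190,228)])
W=env.camera_params("wrist"); W["pose"]=np.load("w4.npy"); wi=cv2.imread("pics/wrist4.png")
print(wi[103,215:300,1]); print(wi[108,215:300,1]); print(wi[92:122,228,1],wi[92:122,284,1])
print("pred cheeks outer",proj(W,pt(-85,33,68)),proj(W,pt(-85,-33,68)),"tail",proj(W,pt(-139,0,zc+12)))
```

```text
band [281 201   7  20  91] [283.72527473 210.59340659]
band [221 202   6  14  55] [223.65454545 209.78181818]
blue [ 431    0   81  139 7429] [479.48956791  63.19046978]
blue [150 109  11  10  81] [155.01234568 113.30864198]
blue [198 153  12  11 121] [203.19834711 158.04958678]
blue [173 194  21  19 325] [183.02461538 202.71384615]
blue [183 282  18  19 220] [191.18636364 292.62727273]
139 topfar [175.7 192.7] topnear [171.6 201.5] botnear [173.1 212.8]
104 topfar [195.6 194.2] topnear [192.1 203.1] botnear [193.1 214.4]
50 topfar [226.6 196.5] topnear [224.  205.6] botnear [224.4 216.9]
-50 topfar [285. 201.] topnear [284.2 210.3] botnear [283.4 221.7]
-120 topfar [326.7 204.2] topnear [327.2 213.7] botnear [325.6 225.1]
-139 topfar [338.2 205. ] topnear [339.  214.6] botnear [337.2 226. ]
200 [(190, np.int64(126)), (191, np.int64(130)), (192, np.int64(131)), (193, np.int64(133)), (194, np.int64(131)), (195, np.int64(126)), (196, np.int64(137)), (197, np.int64(139)), (198, np.int64(140)), (199, np.int64(144)), (200, np.int64(144)), (201, np.int64(147)), (202, np.int64(165)), (203, 
[... 4360 characters left out ...]
186 186 186 186 187 187 186 187 187 187
 187 187 187 187 188 187 188 189 188 188 189 189 189 189 189 190 189 189
 190 189 190 190 190 191 192 193 194 196 194 183 179 182 185 186 188 187
 179 175 174 172 173 176 179 179 178 177 175 174 173]
[181 180 179 177 173 158 146 151 163 175 183 186 186 186 185 185 184 184
 184 183 183 183 177 159 133 118 123 144 157 158] [171 172 175 178 175 155 141 152 166 179 186 187 187 186 186 186 186 186
 187 187 188 187 178 158 149 156 159 159 160 159]
pred cheeks outer (np.float64(287.0586043259977), np.float64(108.0861394057945)) (np.float64(223.5001038124112), np.float64(108.05392817722185)) tail (np.float64(254.7510740611221), np.float64(-34.625543012674484))
```

Probe level, bands where predicted (within 1 px), and cradle agreement about 1 mm. Lowering.

Call:
{"fn": "drive_tool", "kwargs": {
  "motion": [
    [[0, 0, -0.006], [0, 0, 0]],
    [[0, 0, -0.012], [0, 0, 0]],
    [[0, 0, -0.012], [0, 0, 0]],
    [[0, 0, -0.012], [0, 0, 0]],
    [[0, 0, -0.012], [0, 0, 0]],
    [[0, 0, -0.012], [0, 0, 0]],
    [[0, 0, -0.012], [0, 0, 0]],
    [[0, 0, -0.01], [0, 0, 0]],
    [[0, 0, -0.01], [0, 0, 0]],
    [[0, 0, -0.007], [0, 0, 0]]
  ]
}}

```text
time_s: 11.28
ee_pos: [524.8, 210.3, 82.7]
ee_rot: [-179.9, 0.0, 84.7]
force: [0.4, 0.5, -2.9]
gripper_width: 26.1
```

Call:
{"fn": "drive_tool", "kwargs": {
  "motion": [
    [[0, 0, -0.006], [0, 0, 0]],
    [[0, 0, -0.006], [0, 0, 0]],
    [[0, 0, -0.006], [0, 0, 0]],
    [[0, 0, -0.006], [0, 0, 0]],
    [[0, 0, -0.005], [0, 0, 0]],
    [[0, 0, -0.005], [0, 0, 0]],
    [[0, 0, -0.004], [0, 0, 0]],
    [[0, 0, -0.002], [0, 0, 0]],
    [[0, 0, -0.001], [0, 0, 0]],
    [[0, 0, 0], [0, 0, 0]]
  ]
}}

```text
time_s: 12.12
ee_pos: [525.2, 210.5, 42.8]
ee_rot: [-180.0, -0.0, 84.7]
force: [0.4, 0.5, -2.3]
gripper_width: 25.5
```

Call:
{"fn": "drive_tool", "kwargs": {
  "motion": [
    [[0, 0, -0.001], [0, 0, 0]],
    [[0, 0, -0.001], [0, 0, 0]],
    [[0, 0, -0.001], [0, 0, 0]],
    [[0, 0, -0.0005], [0, 0, 0]],
    [[0, 0, 0], [0, 0, 0]],
    [[0, 0, 0], [0, 0, 0]],
    [[0, 0, 0], [0, 0, 0]],
    [[0, 0, 0], [0, 0, 0]],
    [[0, 0, 0], [0, 0, 0]],
    [[0, 0, 0], [0, 0, 0]]
  ]
}}

```text
time_s: 12.95
ee_pos: [525.3, 210.5, 39.5]
ee_rot: [180.0, -0.0, 84.7]
force: [0.3, -0.3, -2.1]
gripper_width: 26.3
```

Run:
```python
from h import *
s=env.state(); print(s["time_s"],s["ee_pos"],s["ee_rot"],s["force"],s["torque"],s["gripper_width"])
im=env.grab_frame("side"); cv2.imwrite("pics/side5.png",cv2.resize(im[180:360,130:370,::-1],None,fx=3,fy=3))
```

```text
12.95 [525.25843336 210.50219489  39.51268746] [ 1.79993368e+02 -6.76669113e-03  8.46852599e+01] [ 0.30936383 -0.34763309 -2.14050575] [ 0.05225945 -0.11887762  0.00079213] 26.26772276215581
```

View pics/side5.png

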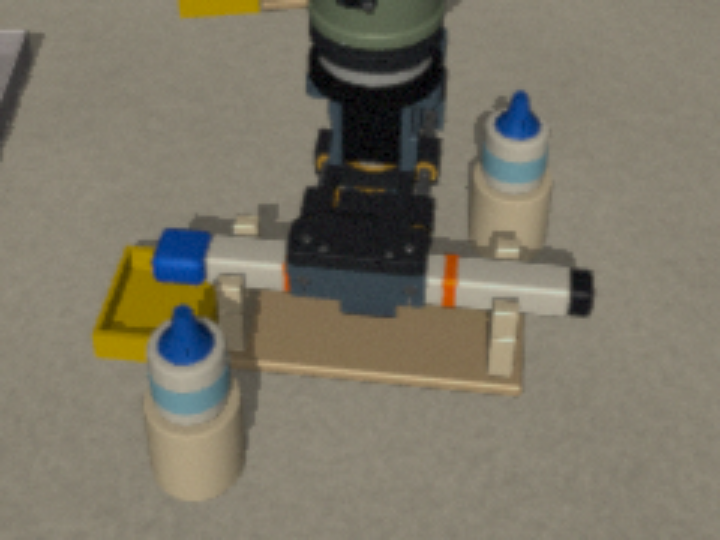

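In the notches, but the load is still on the gripper (-2.1 N), so I lower in sub-millimetre steps.

Call:
{"fn": "drive_tool", "kwargs": {
  "motion": [
    [[0, 0, -0.0002], [0, 0, 0]],
    [[0, 0, -0.0002], [0, 0, 0]],
    [[0, 0, -0.0002], [0, 0, 0]],
    [[0, 0, -0.0002], [0, 0, 0]],
    [[0, 0, -0.0002], [0, 0, 0]],
    [[0, 0, 0], [0, 0, 0]],
    [[0, 0, 0], [0, 0, 0]],
    [[0, 0, 0], [0, 0, 0]],
    [[0, 0, 0], [0, 0, 0]],
    [[0, 0, 0], [0, 0, 0]]
  ]
}}

```text
time_s: 13.83
ee_pos: [525.2, 210.5, 38.9]
ee_rot: [180.0, -0.0, 84.7]
force: [-3.1, -1.4, 5.7]
gripper_width: 25.9
```

Contact at z = 38.9 with 5.7 N upward. Releasing.

Call:
{"fn": "drive_tool", "kwargs": {
  "motion": [
    [[0, 0, 0], [0, 0, 0]],
    [[0, 0, 0], [0, 0, 0]],
    [[0, 0, 0], [0, 0, 0]],
    [[0, 0, 0], [0, 0, 0]],
    [[0, 0, 0], [0, 0, 0]],
    [[0, 0, 0], [0, 0, 0]],
    [[0, 0, 0], [0, 0, 0]],
    [[0, 0, 0], [0, 0, 0]],
    [[0, 0, 0], [0, 0, 0]],
    [[0, 0, 0], [0, 0, 0]]
  ],
  "claw": 1
}}

```text
time_s: 14.67
ee_pos: [525.2, 210.5, 38.5]
ee_rot: [180.0, -0.0, 84.7]
force: [-0.4, -0.2, -0.8]
gripper_width: 89.7
```

Call:
{"fn": "drive_tool", "kwargs": {
  "motion": [
    [[0, 0, 0.005], [0, 0, 0]],
    [[0, 0, 0.01], [0, 0, 0]],
    [[0, 0, 0.015], [0, 0, 0]],
    [[0, 0, 0.02], [0, 0, 0]],
    [[0, 0, 0.025], [0, 0, 0]],
    [[0, 0, 0.025], [0, 0, 0]],
    [[0, 0, 0.025], [0, 0, 0]],
    [[0, 0, 0.025], [0, 0, 0]],
    [[0, 0, 0.025], [0, 0, 0]],
    [[0, 0, 0.02], [0, 0, 0]]
  ]
}}

```text
time_s: 15.5
ee_pos: [525.5, 210.6, 236.8]
ee_rot: [179.8, -0.1, 84.7]
force: [0.7, 1.4, -0.5]
gripper_width: 91.3
```

Call:
{"fn": "drive_tool", "kwargs": {
  "motion": [
    [[0, -0.015, 0], [0, 0, 0]],
    [[0, -0.03, 0], [0, 0, 0]],
    [[0, -0.03, 0], [0, 0, 0]],
    [[0, -0.03, 0], [0, 0, 0]],
    [[0, -0.03, 0], [0, 0, 0]],
    [[0, -0.03, 0], [0, 0, 0]],
    [[0, -0.03, 0], [0, 0, 0]],
    [[0, -0.02, 0], [0, 0, 0]],
    [[0, -0.01, 0], [0, 0, 0]],
    [[0, 0, 0], [0, 0, 0]]
  ]
}}

```text
time_s: 16.33
ee_pos: [525.2, -16.1, 234.3]
ee_rot: [179.9, 0.0, 84.5]
force: [-0.7, 0.5, 0.6]
gripper_width: 91.0
```

Run:
```python
from h import *
s=env.state(); print(s["time_s"],s["ee_pos"],s["force"],s["gripper_width"])
im=env.grab_frame("side"); cv2.imwrite("pics/side6f.png",im[:,:,::-1]);cv2.imwrite("pics/side6.png",cv2.resize(im[120:360,130:370,::-1],None,fx=2.5,fy=2.5))
im=env.grab_frame("top"); cv2.imwrite("pics/top6f.png",im[:,:,::-1]);cv2.imwrite("pics/top6.png",cv2.resize(im[100:270,80:380,::-1],None,fx=2.6,fy=2.6))
for n,z in (("top",69),("side",69)):
    P=env.camera_params(n); h=cv2.cvtColor(cv2.imread(f"pics/{n}6f.png"),cv2.COLOR_BGR2HSV)
    for nm,lo,hi in (("or",(3,110,80),(18,255,255)),("bl",(100,120,40),(125,255,255))):
        k,l,st,ce=cv2.connectedComponentsWithStats(cv2.inRange(h,lo,hi))
        for i in range(1,k):
            if 15<st[i,4]<600: print(n,nm,st[i],onz(P,*ce[i],z).round(1))
```

```text
16.3333 [525.24878358 -16.07859163 234.3121438 ] [-0.73553518  0.52172801  0.63776568] 91.02477591924294
top or [156 171  11   5  34] [575.5 205.5  69. ]
top or [151 211  11   5  35] [475.7 214.8  69. ]
top bl [407  64  28  12 302] [ 853.2 -441.4   69. ]
top bl [319 134  13  13 156] [ 668.8 -202.2   69. ]
top bl [159 139  15  14 164] [645.4 196.5  69. ]
top bl [109 144  12  12 111] [631.4 326.1  69. ]
side or [224 260   7  19  81] [576.  214.9  69. ]
side or [277 265   6  19  90] [477.2 224.7  69. ]
side bl [150 108  11  11  95] [ 857.5 -465.4   69. ]
side bl [198 153  12  11 124] [ 668.3 -188.5   69. ]
side bl [295 211  15  15 140] [422.7  63.4  69. ]
side bl [181 257  19  18 282] [646.  208.6  69. ]
side bl [183 282  18  20 236] [633.9 275.2  69. ]
```

View pics/side6.png

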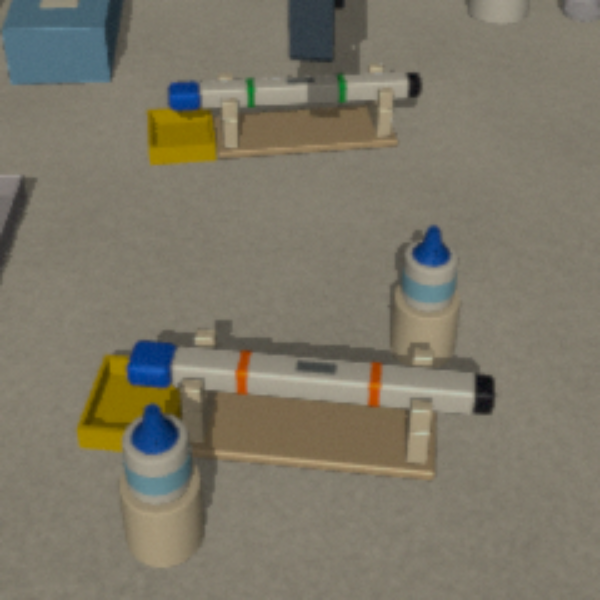

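View pics/top6.png

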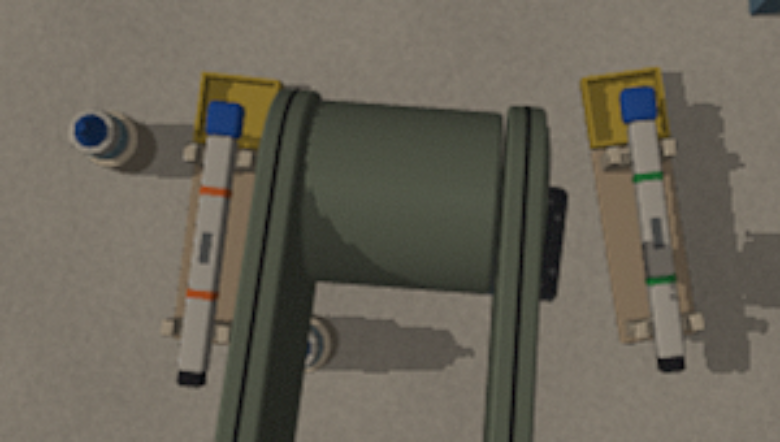

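The pictures show the orange-banded probe in both notches with its blue head over the tray. The midpoint of its bands is at (525.6, 210.2), and the cradle centre is at (525.4, 210.5). The green-banded probe looks unmoved, and the gripper is clear.

Run:
```python
from workcell import env
print(env.job_done())
```

```text
the job is handed in; nothing more can be done
None
```

The orange-banded probe now lies in both saddles of its own cradle with its blue head over the yellow drip tray, and the job is handed in. I gripped it at mid-length, lifted it 150 mm (underside about 195 mm up, nozzles at 130 mm) and turned it 181°. I then lowered it until I felt contact (about 6 N), let go and backed away. It took about 16.4 s.

Last checks:
- **Position:** in the top view, the midpoint of the probe's bands is within about 0.5 mm of the cradle centre I measured. Its yaw of about −5.3° matches the cradle's. Camera calibration is only good to about 2 mm.
- **Disagreement between cameras:** the side view put the bands about 10 mm further in +y than the top view did. That view sees mostly the probe's near side, so I trusted the top view and the picture of the probe sitting in the notches.
- **Surroundings:** the green-banded probe and the bottles look undisturbed, judged by eye. In the last top view the arm hid most of the second bottle, but the side view shows it standing.
- **Gripper:** it is open and clear of everything, and no force reading I saw was above about 7 N.

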